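Press down the welding fixture's stop pins in order

TASK

Clear the welding fixture for a flat plate: with a fingertip press its three raised stop pins down one after another, first the one with the wide round head, then the one with the square head, last the slim one with no head. Press each lightly from above, past half way down but without ramming it against its stop, and leave it down; never pull a pin up, and leave the loose tube, ring, brush and copper bar where they lie.

Things in the scene. Friction and masses are not known exactly. Their poses are not given: they have to be found in the camera images.
- disc_block: Blue-painted steel block (all three alike) bolted to the bench (fixed), foot 70 x 70 x 12 mm, upper part 60 x 60 mm, 45 mm high in all. It carries the stop pin with the wide flat round head, 56 mm across and 10 mm thick, on a 14 mm shaft, which stands upright at its centre. Origin: centre of its underside, on the bench; z up.
- disc_top (a point): Centre of the top face of the stop pin with the wide flat round head, 56 mm across and 10 mm thick, on a 14 mm shaft. It moves with the pin: 76 mm above the bench when the pin's joint reads 0.
- disc_pin (a joint): How far down the pin with the wide flat round head, 56 mm across and 10 mm thick, on a 14 mm shaft is, in m: 0 fully raised, 0.010 half way, 0.020 at its stop; it starts at 0 to 0.004. Slides straight up and down; a steady push of about 3 to 5 N moves it, and friction holds it wherever it is left (no spring). Pulled upwards it would go negative, and come out of place.
- square_block: Blue-painted steel block (all three alike) bolted to the bench (fixed), foot 70 x 70 x 12 mm, upper part 60 x 60 mm, 45 mm high in all. It carries the stop pin with the square head, 34 x 34 mm and 14 mm thick, on a 14 mm shaft, which stands upright at its centre. Origin: centre of its underside, on the bench; z up.
- square_top (a point): Centre of the top face of the stop pin with the square head, 34 x 34 mm and 14 mm thick, on a 14 mm shaft. It moves with the pin: 80 mm above the bench when the pin's joint reads 0.
- square_pin (a joint): How far down the pin with the square head, 34 x 34 mm and 14 mm thick, on a 14 mm shaft is, in m: 0 fully raised, 0.010 half way, 0.020 at its stop; it starts at 0 to 0.004. Slides straight up and down; a steady push of about 3 to 5 N moves it, and friction holds it wherever it is left (no spring). Pulled upwards it would go negative, and come out of place.
- slim_block: Blue-painted steel block (all three alike) bolted to the bench (fixed), foot 70 x 70 x 12 mm, upper part 60 x 60 mm, 45 mm high in all. It carries the stop pin with no head at all, just a slim bare 14 mm round shaft, which stands upright at its centre. Origin: centre of its underside, on the bench; z up.
- slim_top (a point): Centre of the top face of the stop pin with no head at all, just a slim bare 14 mm round shaft. It moves with the pin: 80 mm above the bench when the pin's joint reads 0.
- slim_pin (a joint): How far down the pin with no head at all, just a slim bare 14 mm round shaft is, in m: 0 fully raised, 0.010 half way, 0.020 at its stop; it starts at 0 to 0.004. Slides straight up and down; a steady push of about 3 to 5 N moves it, and friction holds it wherever it is left (no spring). Pulled upwards it would go negative, and come out of place.
- tube_stub: Loose bystander: piece of steel tube standing on end, 42 mm outside diameter, 60 mm high. Origin: centre of its underside.
- collar: Loose bystander: flat steel ring lying on the bench, 60 mm outside and 36 mm inside diameter, 12 mm thick. Origin: centre of its underside.
- wire_brush: Loose bystander: brush about 200 mm long, lying on the bench beyond the pins. Origin: underside, near the middle; x runs along it.
- end_block: Loose bystander: copper bar 60 x 30 x 30 mm lying on the bench. Origin: centre of its underside.

How it is judged:
On the way, in this order (a step that is already met when the one before it is completed fails the run):
1. the pin with the wide flat round head, 56 mm across and 10 mm thick, on a 14 mm shaft is pressed down past half way (10 mm) (value of joint disc_pin above 0.01 m), for 0.1 s.
2. the pin with the square head, 34 x 34 mm and 14 mm thick, on a 14 mm shaft is pressed down past half way (10 mm) (value of joint square_pin above 0.01 m), for 0.1 s.
3. the pin with no head at all, just a slim bare 14 mm round shaft is pressed down past half way (10 mm) (value of joint slim_pin above 0.01 m), for 0.1 s.
At the end, for the whole second after the job is handed in: All three pins are at rest more than 10 mm down (of 20 mm), and every loose thing is within 30 mm of where it started (value of joint each of disc_pin, square_pin, slim_pin above 0.01 m and velocity of joint each of disc_pin, square_pin, slim_pin below 0.01 m/s and distance of each of tube_stub, collar, wire_brush, end_block from where it was at the start of the episode below 0.03 m); the robot touches nothing.
It fails at once if the square-headed pin is pressed (more than 8 mm down) before the wide round one is past half way (value of joint square_pin above 0.008 m and value of joint disc_pin below 0.01 m).
It fails at once if the slim pin is pressed (more than 8 mm down) before the wide round one and the square one are past half way (value of joint slim_pin above 0.008 m and value of joint any of disc_pin, square_pin below 0.01 m).
It fails at once if a pin is pushed or squeezed with more than 25 N (contact force between anything else and disc_pin above 25 N or contact force between anything else and square_pin above 25 N or contact force between anything else and slim_pin above 25 N).
It fails at once if a pin is pulled up more than 5 mm above its raised position (value of joint any of disc_pin, square_pin, slim_pin below -0.005 m).
It fails at once if a loose thing is moved or lifted more than 30 mm (distance of any of tube_stub, collar, wire_brush, end_block from where it was at the start of the episode above 0.03 m).
It also fails if it takes over 51 s, if anything falls off the work surface, if the arm or the gripper's body presses on something with over 40 N, if the wrist force passes 120 N, or if a joint passes its speed limit or range.

ROBOT

A 6-joint arm with a two-finger parallel gripper is mounted at the origin on the work surface. World frame = base frame: x ahead of the robot, y to its left, z up, the work surface at z = 0. Lengths are in m, angles in rad, forces in N, time in s.
With the tool pointing down it reaches from about 0.4 to 0.925 m from the base axis. Payload 12.5 kg.
Tool frame: the origin (TCP) lies at the very end of the fingers, on their centre line; the grasp point (between the pads) lies 19 mm behind it; z points along the fingers, y is the line along which they close (so a half turn about z gives the same grasp; the last joint's range is limited). The gripper opens to 95 mm and grips with 3 to 60 N. Pads are 20 mm wide; open, the fingers measure 119 mm over their backs; the gripper's body (75 mm by 180 mm) begins 59 mm behind the grasp point.
Start: joints at [-0.106, 0.491, 1.559, -0, 1.092, -0.106], TCP at [0.625, 0, 0.215] pointing down, gripper open.
Joint ranges: [-3.1, 3.1], [-0.84, 2.19], [0.05, 2.79], [-1.13, 4.28], [0.06, 2.93], [-2.69, 2.69]. Speed limits (rad/s): [2.22, 2.22, 2.79, 3.14, 3.14, 3.14].

INTERFACE

Orientations are given as [roll, pitch, yaw] about the fixed x, y, z axes, in that order (R = Rz(yaw) Ry(pitch) Rx(roll)).
In Python, from cell import manip, vision gives the robot as it stands. Calls block until the motion is done:
- manip.move_ptp(position, orientation): joint-space move of the TCP to a pose.
- manip.movel(position, frame=None, rate=0.15): straight line of the TCP; frame=None keeps the orientation; rate is the mean speed in m/s.
- manip.set_joints(angles): joint-space move.
- manip.gripper_to(opening, grip_force=None): finger opening in m; grip_force is the grip in N (None keeps the last); returns when the fingers have stopped.
- manip.dwell(seconds).
- manip.ik(position, orientation): joint angles nearest the present ones, or None.
- manip.sense(): the state.
- vision.read_camera(name): name is "scene" or "side" or "wrist"; returns the picture (480x640x3 uint8, red, green, blue); there is no depth.
- vision.camera_info(name): a dict with "K" (3x3 intrinsics, pixels), "pose" (4x4, takes a point from camera to world coordinates). Camera axes: x right, y down, z forward; pixel columns grow to the right and rows downward; lengths in m; the calibration is good to about 2 mm. A picture is of the moment at which its call begins: read the wrist's pose just before it. camera_info takes no time and is no camera call; for the wrist camera it gives the pose at the moment of the call.
A pose or a line that the arm cannot do raises manip.IKError and nothing moves.
- manip.sign_off(): hands the job in; it is judged then, once.
The state is a dict: "t": time; "q": joint angles; "qd": joint speeds; "joint_torque": joint torques, N m; "tool_pos": TCP position; "eef_rot": TCP orientation; "ft_force": force on the tool from outside, world axes, zero at the start; "wrist_torque": the same for the moment, N m; "gripper_width": finger opening in m; "grip_force": force on a finger pad.
Only numpy, scipy, OpenCV 4.12 (cv2) and the standard library are available. Lean on these libraries where they do the work, as an engineer would, in place of code of your own. Each camera call takes 0.05 s, during which the arm holds its last target. There are 200 camera calls.

## Working session

There is one attempt and no reset: what is moved stays moved. The work goes in short steps, each a Python script; the robot and the scene stay as the last script left them, time stands still between calls to the robot, and variables do not carry over. Pictures are saved under pics/ and viewed, at most 10 in all, crops included, and the job is handed in when it is done.

```bash
mkdir -p pics; python3 - <<'E'
from cell import manip, vision
import cv2,numpy as np
for n in ["scene","side","wrist"]:
    i=vision.camera_info(n); np.set_printoptions(precision=4,suppress=True)
    print(n,i["K"],i["pose"])
    cv2.imwrite(f"pics/{n}0.png",vision.read_camera(n)[:,:,::-1])
s=manip.sense();print(s["t"],s["eef_rot"],s["ft_force"],s["gripper_width"])
E
```

```text
scene [[556.7208   0.     319.7192]
 [  0.     556.7208 236.9576]
 [  0.       0.       1.    ]] [[-0.2584  0.7833 -0.5653  1.3405]
 [ 0.966   0.2101 -0.1504  0.1118]
 [ 0.0009 -0.585  -0.811   1.126 ]
 [ 0.      0.      0.      1.    ]]
side [[544.9796   0.     320.2175]
 [  0.     544.9796 241.3421]
 [  0.       0.       1.    ]] [[-0.9939 -0.0606  0.0922  0.5046]
 [-0.11    0.4801 -0.8703  0.8259]
 [ 0.0085 -0.8751 -0.4839  0.5818]
 [ 0.      0.      0.      1.    ]]
wrist [[340.125    0.     319.4607]
 [  0.     340.125  239.6685]
 [  0.       0.       1.    ]] [[ 1.      0.0006  0.0007  0.6244]
 [ 0.0008 -0.9571 -0.2897  0.0827]
 [ 0.0005  0.2897 -0.9571  0.3842]
 [ 0.      0.      0.      1.    ]]
0.15 [-3.1408 -0.0001  1.5708] [-0.0416 -0.4133  0.1244] 0.09534404555288223
```

View pics/scene0.png

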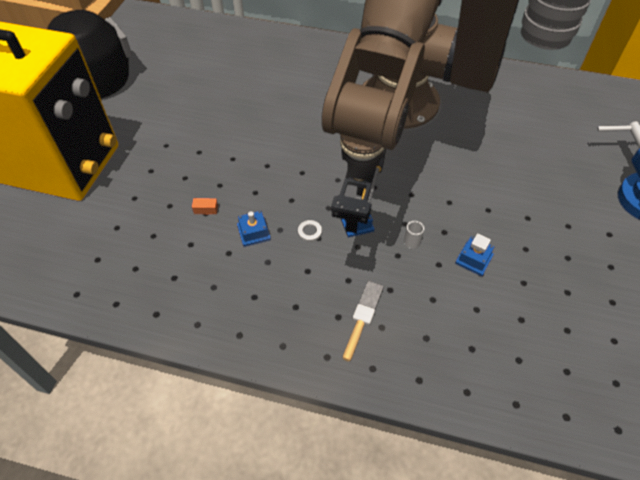

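View pics/side0.png

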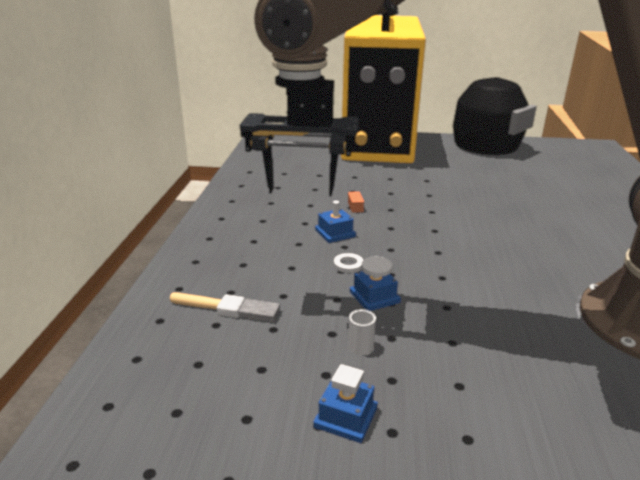

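View pics/wrist0.png

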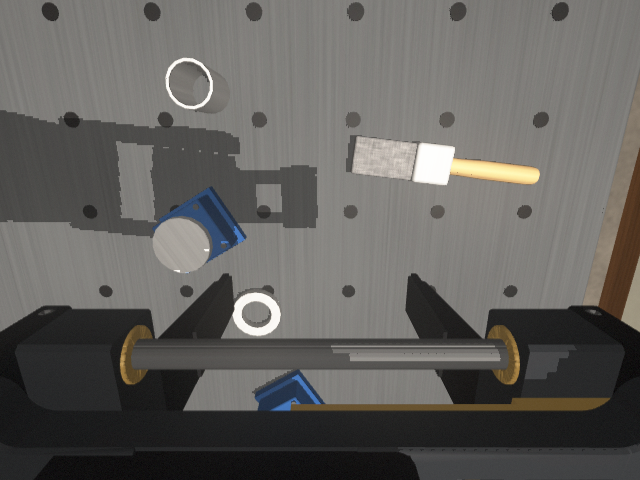

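Scene: the square head is at about (481,242) and the slim pin at (251,214), while the gripper hides the disc. Side: disc head (377,265), square head (348,377), slim tip (336,204). Wrist: disc head (182,244). I'll enlarge these.

```bash
python3 - <<'E'
import cv2,numpy as np
a=[("scene",481,246),("scene",251,220),("side",377,270),("side",348,382),("side",336,212),("wrist",182,244)]
t=[]
for n,u,v in a:
    h=22 if n!="wrist" else 44
    im=cv2.imread(f"pics/{n}0.png")[v-h:v+h,u-h:u+h]
    im=cv2.resize(im,(264,264),interpolation=cv2.INTER_NEAREST)
    for k in range(0,264,30): cv2.line(im,(k,0),(k,4),(0,255,255),1); cv2.line(im,(0,k),(4,k),(0,255,255),1)
    t.append(im)
cv2.imwrite("pics/m.png",np.vstack([np.hstack(t[:3]),np.hstack(t[3:])]))
E
```

```text
(no output)
```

View pics/m.png

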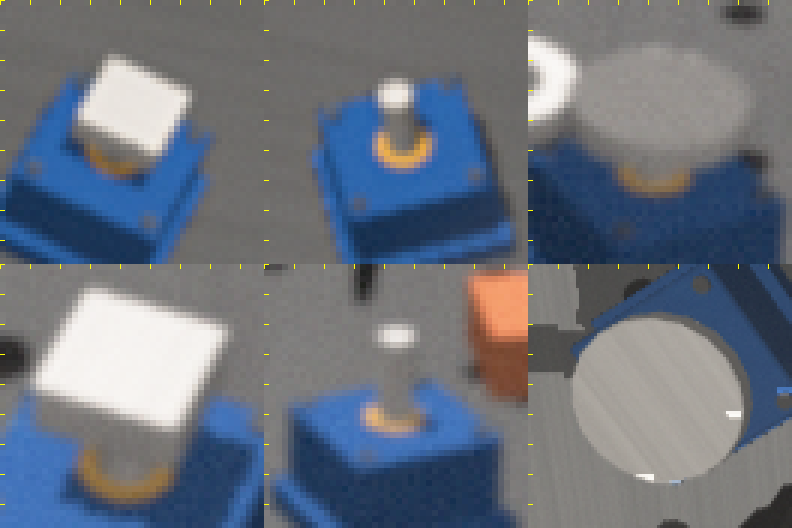

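Centres read from the enlarged crops: scene square (481.5,241.3) and slim (251,213.7); side disc (377.6,263.4), square (348.2,375.5) and slim (336,201.9); wrist disc (181.7,245).

```bash
cat > tri.py <<'E'
import numpy as np, json
from cell import vision
def ray(info,uv):
    T=np.array(info["pose"]);d=T[:3,:3]@np.linalg.solve(np.array(info["K"]),[*uv,1]);return T[:3,3],d/np.linalg.norm(d)
def tri(rs):
    Ps=[np.eye(3)-np.outer(d,d) for _,d in rs]
    p=np.linalg.solve(sum(Ps),sum(P@o for P,(o,_) in zip(Ps,rs)))
    return p,[float(np.linalg.norm(P@(p-o))) for P,(o,_) in zip(Ps,rs)]
def atz(r,z): o,d=r; return o+d*(z-o[2])/d[2]
E
python3 - <<'E'
from tri import *
np.set_printoptions(precision=4,suppress=True)
I={n:vision.camera_info(n) for n in("scene","side","wrist")}
for k,z,a in [("disc",.074,{"side":(377.6,263.4),"wrist":(181.7,245)}),("square",.078,{"scene":(481.5,241.3),"side":(348.2,375.5)}),("slim",.078,{"scene":(251,213.7),"side":(336,201.9)})]:
    rs=[ray(I[n],p) for n,p in a.items()]
    print(k,*tri(rs),[atz(r,z) for r in rs])
E
```

```text
disc [ 0.4912 -0.0172  0.0742] [0.0015118495848986942, 0.001511849584898755] [array([ 0.4899, -0.0189,  0.074 ]), array([ 0.4928, -0.0166,  0.074 ])]
square [0.5242 0.2809 0.0783] [0.001036566165224182, 0.0010365661652241658] [array([0.5251, 0.2814, 0.078 ]), array([0.5235, 0.2796, 0.078 ])]
slim [ 0.5861 -0.2592  0.0791] [0.0007981041576754294, 0.0007981041576754887] [array([ 0.5862, -0.2591,  0.078 ]), array([ 0.5858, -0.2628,  0.078 ])]
```

The heights match the text to within about 1–4 mm. I'll press the disc first, watching the force.

```bash
cat > press.py <<'E'
from cell import manip
import numpy as np
O=[-3.1416,0,1.5708]
def press(x,y,z_end,z_start):
    manip.movel([x,y,z_start],rate=.06)
    f0=manip.sense()["ft_force"][2]; z=z_start
    while z>z_end+1e-6:
        z=max(z-.002,z_end); manip.movel([x,y,z],rate=.015)
        s=manip.sense(); f=s["ft_force"][2]-f0
        print(round(z,4),round(s["tool_pos"][2],4),round(f,1),end="; ")
        if abs(f)>15: print("STOP"); break
    manip.movel([x,y,.15],rate=.12)
    s=manip.sense(); print("\nt",s["t"],s["tool_pos"])
E
python3 - <<'E'
from press import *
manip.gripper_to(0.0)
manip.move_ptp([.4915,-.0172,.15],O)
print(manip.sense()["t"],manip.sense()["gripper_width"])
press(.4915,-.0172,.062,.084)
E
```

```text
2.3167 0.00038183668163917456
0.082 0.082 -0.1; 0.08 0.0799 -0.0; 0.078 0.0779 -0.0; 0.076 0.0759 -0.5; 0.074 0.0739 -0.4; 0.072 0.0719 -0.8; 0.07 0.0699 -0.0; 0.068 0.0679 -0.3; 0.066 0.0659 -0.2; 0.064 0.0639 -1.3; 0.062 0.0619 -0.3; 
t 7.5667 [ 0.49118044 -0.01715679  0.14947944]
```

The force trace shows no clear contact, so I'll look before going on.

```bash
python3 - <<'E'
from cell import manip, vision
import cv2,numpy as np
from tri import *
a=vision.read_camera("side")[:,:,::-1]; i=vision.camera_info("wrist"); w=vision.read_camera("wrist")[:,:,::-1]
cv2.imwrite("pics/s1.png",a);cv2.imwrite("pics/w1.png",w)
c=cv2.resize(a[220:320,317:437],(480,400),interpolation=cv2.INTER_CUBIC)
b=cv2.resize(cv2.imread("pics/side0.png")[220:320,317:437],(320,267))
o=np.zeros((600,800,3),np.uint8);o[:400,:480]=c;o[:267,480:]=b;o[400:600,:267]=cv2.resize(w,(267,200))
cv2.imwrite("pics/m1.png",o)
E
```

```text
(no output)
```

View pics/m1.png

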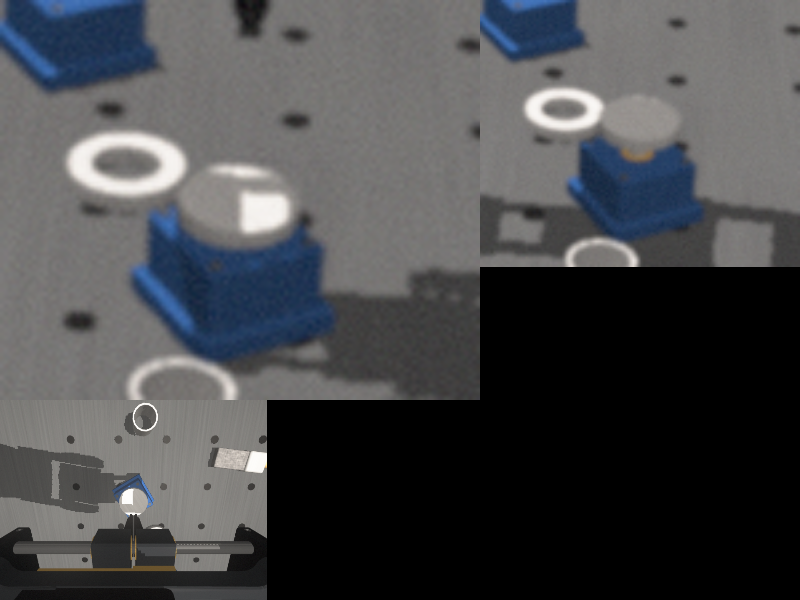

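The disc head is now seated close to its block. The orange bush is hidden, and the head's centre dropped about 6 px in the side view, from row 263 to 269 (about 12 mm), which fits the fingertip height of 62 mm. Next come the square and slim pins.

```bash
python3 - <<'E'
from press import *
from cell import vision
import cv2
manip.move_ptp([.5242,.2809,.15],O); press(.5242,.2809,.066,.086)
manip.move_ptp([.5861,-.2595,.15],O); press(.5861,-.2595,.066,.086)
manip.move_ptp([.55,0,.3],O)
a=vision.read_camera("side")[:,:,::-1]; b=cv2.imread("pics/side0.png"); cv2.imwrite("pics/s2.png",a)
f=lambda m,u,v:cv2.resize(m[v-30:v+40,u-30:u+30],(240,280),interpolation=cv2.INTER_CUBIC)
import numpy as np
cv2.imwrite("pics/m2.png",np.vstack([np.hstack([f(m,*p) for p in((377,265),(348,377),(336,204))]) for m in(b,a)]))
cv2.imwrite("pics/scene2.png",vision.read_camera("scene")[:,:,::-1]); print(manip.sense()["t"])
E
```

```text
0.084 0.084 0.3; 0.082 0.0819 -0.0; 0.08 0.0799 -0.1; 0.078 0.0779 -0.2; 0.076 0.0759 0.2; 0.074 0.0738 -0.1; 0.072 0.0719 1.1; 0.07 0.0698 -0.9; 0.068 0.0678 0.3; 0.066 0.0658 -0.3; 
t 13.7167 [0.52386736 0.28075865 0.14937923]
0.084 0.084 -1.0; 0.082 0.0818 -1.3; 0.08 0.0799 -1.3; 0.078 0.0779 -1.5; 0.076 0.0758 -1.6; 0.074 0.0738 -0.2; 0.072 0.0718 -1.0; 0.07 0.0698 -0.6; 0.068 0.0678 -0.5; 0.066 0.0658 -1.1; 
t 20.5833 [ 0.58577723 -0.25931463  0.14930555]
21.8417
```

View pics/m2.png

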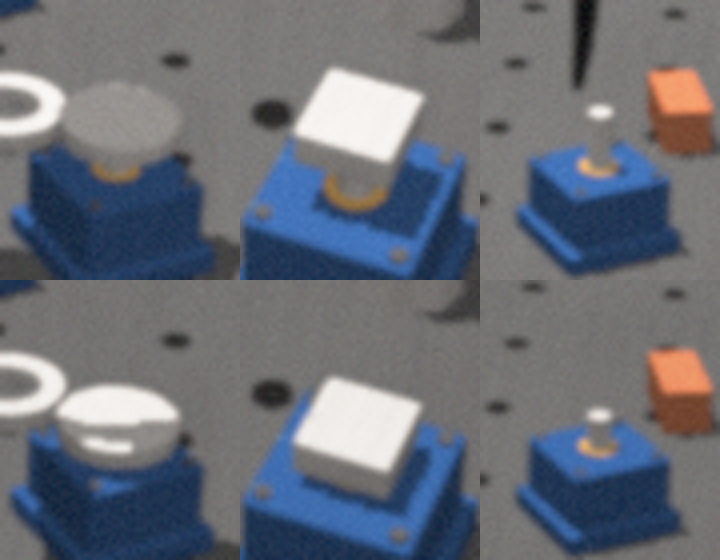

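View pics/scene2.png

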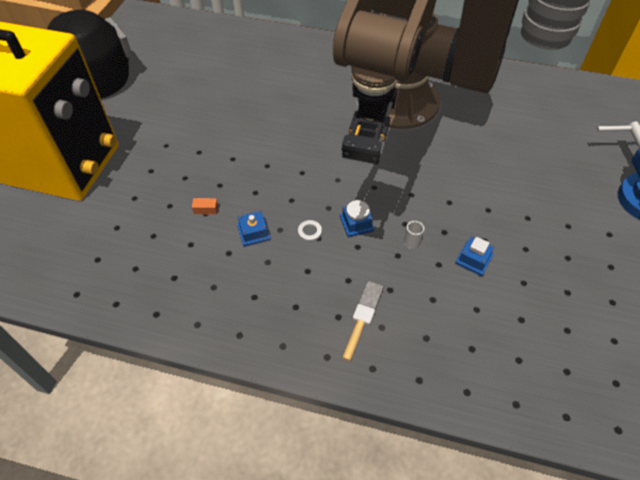

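All three heads sit lower in the side view: disc by about 6 px, square by about 7.5 px (12 mm) and slim by about 5.8 px (14 mm). That fits a depth of about 14 mm each. In the scene view the tube (415,235), ring (310,230), brush (365,315) and copper bar (205,206) look unmoved.

```bash
python3 -c "
from cell import manip
print(manip.sign_off())"
```

```text
the job is handed in; nothing more can be done
None
```

I pressed the three pins in order (round, square, slim) to about 14 mm of 20 mm, left them down with the loose things apparently unmoved, and handed the job in at about 22 s; no verdict was returned.

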